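# Shift the gear selector into third

### The job

The gear selector on the desk stands in second, its near left slot, and may not be fully in. Shift it into third, the far right slot: push the knob with the fingertips or the outside of the fingers forward to the cross slot, across to the right, then forward as far as it goes, without entering the first (far left) or fourth (near right) slot. Do not grip the knob or force it, leave the things round it where they are, and take the hand away at the end.

Things in the scene. Friction and masses are not known exactly. Their poses are not given: they have to be found in the camera images.
- selector: Gear selector, fixed to the desk: steel base plate 150 x 140 x 8 mm, grey housing 114 x 104 mm, aluminium gate plate on top, 88 mm above the desk. Origin: centre of its underside. Own x points forward (away from the robot at yaw 0; yaw within 0.5 rad either way), y left, z up. Slots of its H gate: first far left, second near left, third far right, fourth near right.
- gate_centre (a point): Middle of the H opening, on top of the gate plate, 88 mm above the selector's origin. The two lengthwise slots are 16 mm wide, lie 22 mm left and right of here and reach 30 mm forward and back; the cross slot that joins them is 18 mm wide (along x) and has rounded corners.
- knob (a point): Centre of the 36 mm black ball knob, on a 10 mm stalk that tilts about a point 30 mm above the selector's origin, 125 mm from the knob centre (155 mm above the desk when upright, 138 mm in a slot's end). With a = lever_across, f = lever_fore it lies in the selector's own axes at x = 0.125 sin f, y = -0.125 sin a cos f, z = 0.030 + 0.125 cos a cos f (m).
- lever_across (a joint): Sideways tilt of the lever, rad: -0.39 fully left, 0 middle, +0.39 fully right; above about 0.33 or below -0.33 the lever is in line with a slot. Stays where it is left by friction (about 1.2 N at the knob).
- lever_fore (a joint): Fore and aft tilt of the lever, rad: -0.38 back (toward the robot), 0 in the cross slot, +0.38 fully forward. The lever passes sideways freely when within about 0.07 of zero; the rounded corners guide it in from a little more. Stays where it is left by friction (about 1.2 N at the knob).
- battery_pack: Bystander: black drill battery pack, 69 x 80 mm, 55 mm high, about 0.14 m to one side of the selector. Origin at the centre of its underside. Must not be moved.
- hole_saw: Bystander: red hole saw, 48 mm wide, 66 mm high, about 0.14 m to one side of the selector. Origin at the centre of its underside. Must not be moved.
- screwdriver_1: Bystander: screwdriver with a red handle, 220 mm long, 28 mm high, lying in front of the selector. Origin at the centre of its underside. Must not be moved.
- tape_measure: Bystander: white and black tape measure, 74 x 90 x 37 mm, lying behind the selector. Origin at the centre of its underside. Must not be moved.
- hex_key_0: Bystander: black hex key, 94 mm long, 8 mm high, lying to the near left of the selector. Origin at the centre of its underside. Must not be moved.

How it is judged:
By the outcome, as a careful person would: the job done as asked, in the order asked, and still so for the second after the job is handed in, with the robot touching nothing.
It also fails if it takes over 51 s, if anything falls off the work surface, if the arm or the gripper's body presses on something with over 40 N, if the wrist force passes 120 N, or if a joint passes its speed limit or range.

### The arm

A 6-joint arm with a two-finger parallel gripper is mounted at the origin on a cart in front of the work surface, level with it; the furniture and walls round the work are solid. World frame = base frame: x ahead of the robot, y to its left, z up, the work surface at z = 0. Lengths are in m, angles in rad, forces in N, time in s.
With the tool pointing down it reaches from about 0.375 to 0.75 m from the base axis. Payload 9 kg.
Tool frame: the origin (TCP) lies at the very end of the fingers, on their centre line; the grasp point (between the pads) lies 19 mm behind it; z points along the fingers, y is the line along which they close (so a half turn about z gives the same grasp; the last joint's range is limited). The gripper opens to 85 mm and grips with 20 to 120 N. Pads are 22 mm wide; open, the fingers measure 114 mm over their backs; the gripper's body (76 mm by 85 mm) begins 54 mm behind the grasp point. The pads swing forward as they close: fully open they stand 13 mm farther back than shut.
Start: joints at [1.089, 0.104, 0.097, 1.564, 0, 1.353], TCP at [0.156, 0.579, 0.196] pointing down, gripper open.
Joint ranges: [-2.99, 2.99], [-0.84, 1.86], [-1.1, 1.16], [-1.84, 2.11], [-1.51, 1.56], [-3.14, 3.14]. Speed limits (rad/s): [2.22, 2.22, 2.57, 3.14, 3.14, 3.14].

### API

Orientations are given as a 3x3 rotation matrix whose columns are the frame's x, y, z axes.
In Python, from bench import robot, viewer gives the robot as it stands.
- The arm moves only by the tool apply_moves, never from a script. Its argument "increments" is a list of rows, each a list of 4 numbers: the shift along the tool's x, y, z in units of 50 mm (1.0 is 50 mm), then the turn about the tool's z in rad. A call has exactly 5 rows; each row shifts and turns the commanded pose from where the row before left it, along the tool's axes as they then stand; what a row does not reach is not made up. A row lasts 1/10 s, in which the tool goes at most 50 mm and 8.59 degrees, less where a joint would pass 70% of its speed; a pose out of reach is approached as far as the arm can. A call is refused whole if a number of a shift passes 1 or a number of a turn 0.15, either way. A call with a gripper value outside its range is refused whole. "hand" is the finger opening in mm, from 0 to 85.4, set as the call begins (left out, the last holds). The fingers move at their own pace and stop on an object; the grip force is fixed at half the most. Time passes only in rows, so rows that do not move let the fingers close, or fill a call up. It gives the time, the measured TCP pose, the force, the opening and the grip force at its end, in the units of the state.
- robot.sense(): the state, without advancing time (a new reading comes with each control period).
- viewer.get_image(name): name is "side" or "top" or "wrist"; returns the picture (400x640x3 uint8, red, green, blue); there is no depth.
- viewer.camera_info(name): a dict with "camera_matrix" (3x3 intrinsics, pixels), "T" (4x4, takes a point from camera to world coordinates). Camera axes: x right, y down, z forward; pixel columns grow to the right and rows downward; lengths in m; the calibration is good to about 2 mm. A picture is of the moment at which its call begins: read the wrist's pose just before it. camera_info takes no time and is no camera call; for the wrist camera it gives the pose at the moment of the call.
- robot.hand_in(): hands the job in; it is judged then, once.
The state is a dict: "time": time; "joint_pos": joint angles; "dq": joint speeds; "effort": joint torques, N m; "tool_pos": TCP position; "orientation": TCP orientation; "ft_force": force on the tool from outside, world axes, zero at the start; "moment": the same for the moment, N m; "gripper_width": opening from 0.0 (shut) to 1.0 (fully open); "grip_force": force on a finger pad.
Only numpy, scipy, OpenCV 4.12 (cv2) and the standard library are available. Lean on these libraries where they do the work, as an engineer would, in place of code of your own. Each camera call takes 0.05 s, during which the arm holds its last target. There are 200 camera calls.

## Working session

There is one attempt and no reset: what is moved stays moved. The work goes in short steps, Python scripts to look and compute and a tool call to move; the robot and the scene stay as the last step left them, time stands still between calls to the robot, and variables do not carry over. Pictures are saved under pics/ and viewed, at most 10 in all, crops included, and the job is handed in when it is done.

Besides the shell and the picture viewer there is one more tool, called after ">>>" by a JSON object that holds its "api" and its "payload". apply_moves: Moves the arm, as the interface text tells. Its arguments: {"type":"object","properties":{"increments":{"type":"array","items":{"type":"array","items":{"type":"number"}}},"hand":{"type":"number"}},"required":["increments"]}

```bash
mkdir -p pics
python3 - <<'E'
from bench import robot, viewer
import cv2,numpy as np
s=robot.sense();print(s['time'],s['tool_pos'],np.round(s['orientation'],3).tolist(),s['gripper_width'])
for n in('top','side'):
    im=viewer.get_image(n);cv2.imwrite(f'pics/{n}0.png',im[:,:,::-1]);c=viewer.camera_info(n);print(n,np.round(c['camera_matrix'],1).tolist(),np.round(c['T'],3).tolist())
E
```

```text
0.0 [0.15624052 0.57889975 0.1950039 ] [[-0.965, 0.261, -0.001], [0.261, 0.965, -0.001], [0.0, -0.001, -1.0]] 0.9992229037540016
top [[373.7, 0.0, 320.5], [0.0, 373.7, 198.8], [0.0, 0.0, 1.0]] [[-0.003, -0.996, 0.089, 0.494], [-1.0, -0.0, -0.031, 0.071], [0.031, -0.089, -0.996, 0.977], [0.0, 0.0, 0.0, 1.0]]
side [[513.8, 0.0, 323.3], [0.0, 513.8, 199.6], [0.0, 0.0, 1.0]] [[-0.974, -0.091, 0.206, 0.347], [-0.224, 0.476, -0.851, 0.933], [-0.021, -0.875, -0.484, 0.603], [0.0, 0.0, 0.0, 1.0]]
```

View pics/top0.png

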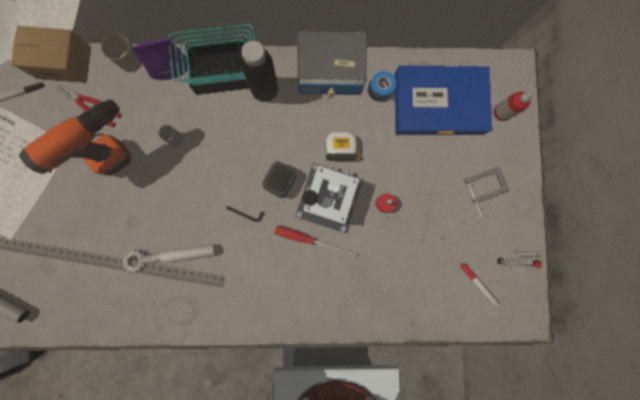

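View pics/side0.png

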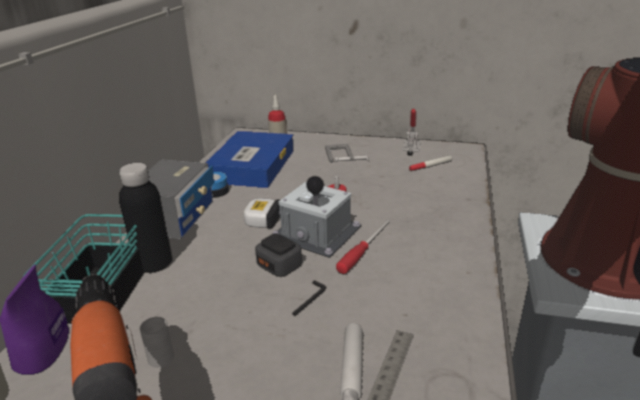

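Top: selector near (331,195), knob (311,198), battery to its left, hole saw to its right (387,203), screwdriver on the robot's side. Side: knob at (315,185). Next, an enlarged crop with knob measurement.

```bash
cat > h.py <<'E'
import numpy as np,cv2
from bench import robot,viewer
def ray(n,u,v,c=None):
    c=c or viewer.camera_info(n);T=np.array(c['T']);d=T[:3,:3]@np.linalg.solve(c['camera_matrix'],[u,v,1]);return T[:3,3],d/np.linalg.norm(d)
def plane(n,u,v,z,c=None):
    o,d=ray(n,u,v,c);return o+d*(z-o[2])/d[2]
def tri(r):
    A=sum(np.eye(3)-np.outer(d,d) for o,d in r);b=sum((np.eye(3)-np.outer(d,d))@o for o,d in r);return np.linalg.solve(A,b)
def proj(n,p,c=None):
    c=c or viewer.camera_info(n);q=np.linalg.inv(c['T'])@np.r_[p,1];q=c['camera_matrix']@q[:3];return q[:2]/q[2]
def knob_lever(p,c,yaw):
    d=np.array([np.cos(yaw)*(p[0]-c[0])+np.sin(yaw)*(p[1]-c[1]),-np.sin(yaw)*(p[0]-c[0])+np.cos(yaw)*(p[1]-c[1])])
    f=np.arcsin(np.clip(d[0]/.125,-1,1));a=np.arcsin(np.clip(-d[1]/.125/np.cos(f),-1,1));return d,a,f
E
python3 - <<'E'
from h import *
t=cv2.imread('pics/top0.png');s=cv2.imread('pics/side0.png')
a=cv2.resize(t[150:245,260:410],None,fx=5,fy=5,interpolation=cv2.INTER_CUBIC)
cv2.imwrite('pics/topc.png',a)
cv2.imwrite('pics/sidec.png',cv2.resize(s[165:265,235:385],None,fx=5,fy=5,interpolation=cv2.INTER_CUBIC))
E
```

```text
(no output)
```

View pics/topc.png

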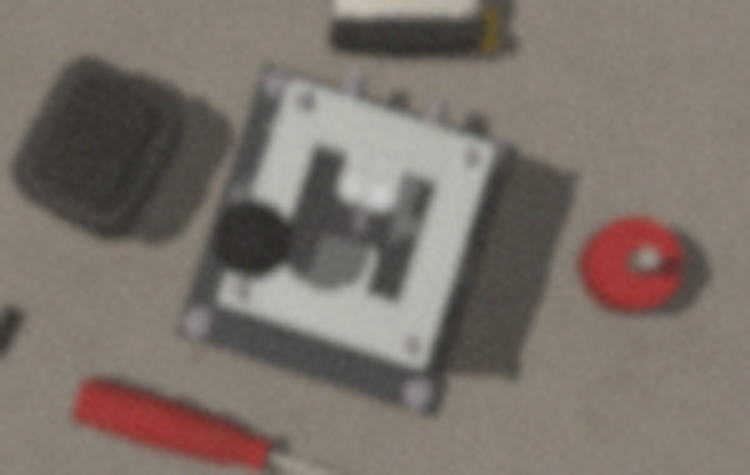

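View pics/sidec.png

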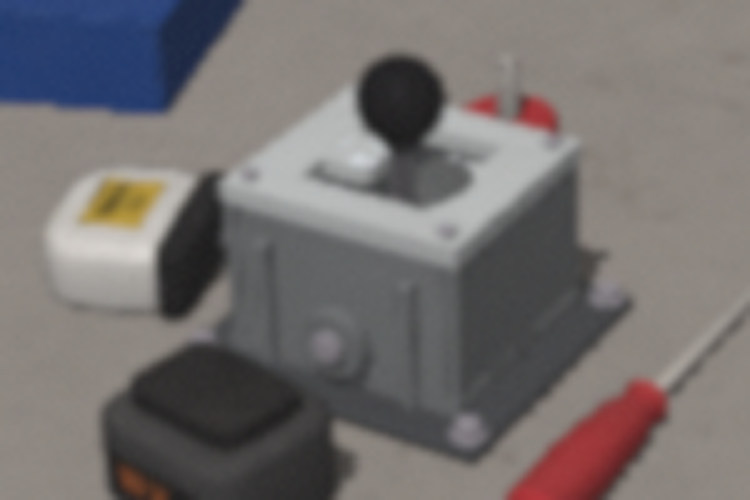

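Top crop: gate plate screws at (308,102), (473,158), (413,345), (243,290); knob (253,237). Side crop: knob (401,100), screws (250,175), (553,143), (449,231).

Run:
```python
from h import *
ft=lambda u,v:(260+(u+.5)/5-.5,150+(v+.5)/5-.5)
fs=lambda u,v:(235+(u+.5)/5-.5,165+(v+.5)/5-.5)
S=[(308,102),(473,158),(413,345),(243,290)]
P=np.array([plane('top',*ft(*p),.088) for p in S])
c=P.mean(0);print('screws',P.round(4).tolist(),'c',c)
f=(P[0]+P[1]-P[2]-P[3]);l=(P[0]+P[3]-P[1]-P[2]);print('yaw',np.arctan2(f[1],f[0]),np.arctan2(-l[0],l[1]),np.linalg.norm(f)/2,np.linalg.norm(l)/2)
Q=np.array([plane('side',*fs(*p),.088) for p in [(250,175),(553,143),(449,231)]]);print('side scr',Q.round(4).tolist(), 'c',(Q[0]+Q[1])/2)
# knob: dark blob refine
k=[]
for n,im,(u,v) in(('top','top0',ft(253,237)),('side','side0',fs(401,100))):
    print(n,u,v); k.append(ray(n,u,v))
K=tri(k);print('knob',K,[proj('top',K),proj('side',K)])
yaw=np.arctan2(f[1],f[0])
print(knob_lever(K,c,yaw), plane('top',*ft(253,237),.14))
for n in [(275,68),(497,150),(430,370)]: print(plane('top',*ft(*n),.088).round(4))
R=[[np.cos(yaw),-np.sin(yaw)],[np.sin(yaw),np.cos(yaw)]]
```

```text
screws [[0.6432, 0.0414, 0.088], [0.6162, -0.038, 0.088], [0.5263, -0.0083, 0.088], [0.5526, 0.0727, 0.088]] c [0.58457259 0.01696068 0.088     ]
yaw -0.32540908160293347 -0.32129458464453103 0.09526663910227483 0.08450636301503102
side scr [[0.6455, 0.0426, 0.088], [0.5272, -0.0085, 0.088], [0.5539, 0.072, 0.088]] c [0.58632703 0.01706527 0.088     ]
top 310.2 197.0
side 314.8 184.6
knob [0.5728812  0.06812803 0.1429132 ] [array([310.19050147, 196.95480223]), array([314.85283184, 184.60376821])]
(array([-0.02743585,  0.04474439]), np.float64(-0.37567642409379465), np.float64(-0.2212884191164099)) [0.57305447 0.06809619 0.14      ]
[0.6598 0.0573 0.088 ]
[ 0.6201 -0.0496  0.088 ]
[ 0.5144 -0.0163  0.088 ]
```

>>> {"api": "apply_moves", "payload": {"increments": [[-0.3, -0.2, 0, 0.06], [-0.5, -0.35, 0, 0], [-0.5, -0.35, 0, 0], [-0.5, -0.35, 0, 0], [-0.5, -0.35, 0, 0]], "hand": 0}}

```text
time: 0.6
tool_pos: [0.2412, 0.4664, 0.1954]
orientation: [[-0.948, 0.318, -0.0], [0.318, 0.948, -0.0], [0.0, -0.0, -1.0]]
ft_force: [0.3, -0.3, -0.6]
gripper_width: 0.139
grip_force: 0.0
```

>>> {"api": "apply_moves", "payload": {"increments": [[-0.5, -0.35, 0, 0], [-0.5, -0.35, 0, 0], [-0.5, -0.35, 0, 0], [-0.5, -0.35, 0, 0], [-0.5, -0.35, 0, 0]]}}

```text
time: 1.1
tool_pos: [0.3319, 0.3437, 0.1955]
orientation: [[-0.948, 0.318, -0.0], [0.318, 0.948, -0.0], [0.0, -0.0, -1.0]]
ft_force: [-0.1, 0.0, 0.1]
gripper_width: 0.0
grip_force: 0.0
```

>>> {"api": "apply_moves", "payload": {"increments": [[-0.5, -0.35, 0, 0], [-0.5, -0.35, 0, 0], [-0.5, -0.35, 0, 0], [-0.5, -0.35, 0, 0], [-0.4, -0.35, 0, 0]]}}

```text
time: 1.6
tool_pos: [0.4181, 0.2224, 0.1954]
orientation: [[-0.948, 0.319, -0.0], [0.319, 0.948, -0.0], [0.0, -0.0, -1.0]]
ft_force: [0.0, 0.6, -0.1]
gripper_width: 0.003
grip_force: 0.0
```

>>> {"api": "apply_moves", "payload": {"increments": [[-0.5, -0.38, 0, 0], [-0.5, -0.38, 0, 0], [-0.5, -0.38, 0, 0], [-0.5, -0.38, 0, 0], [-0.5, -0.35, 0, 0]]}}

```text
time: 2.1
tool_pos: [0.5066, 0.094, 0.1955]
orientation: [[-0.948, 0.318, -0.0], [0.318, 0.948, 0.0], [0.001, -0.0, -1.0]]
ft_force: [-0.0, 0.4, 0.3]
gripper_width: -0.002
grip_force: 0.0
```

>>> {"api": "apply_moves", "payload": {"increments": [[0, 0, 0, 0], [0, 0, 0.3, 0], [0, 0, 0.4, 0], [0, 0, 0, 0], [0, 0, 0, 0]]}}

```text
time: 2.6
tool_pos: [0.5052, 0.0961, 0.1603]
orientation: [[-0.948, 0.317, -0.001], [0.317, 0.948, 0.0], [0.001, -0.0, -1.0]]
ft_force: [0.3, -0.2, 0.2]
gripper_width: 0.001
grip_force: 0.0
```

```bash
cat > look.py <<'E'
import sys
from h import *
C=np.array([.585,.017]);yaw=-.323
s=robot.sense();p=s['tool_pos'];d,_,_=knob_lever(p,C,yaw);print('t',s['time'],'tcp own',d.round(4),'z',round(p[2],4),'F',np.round(s['ft_force'],1))
if len(sys.argv)>1:
    ims=[]
    for n in('top','side'):
        im=viewer.get_image(n)[:,:,::-1];u,v=proj(n,[.585,.017,.12]).astype(int);c=im[v-50:v+50,u-60:u+60];print(n,'crop origin',u-60,v-50)
        ims.append(cv2.resize(c,(400,333),interpolation=cv2.INTER_CUBIC))
    cv2.imwrite(f'pics/{sys.argv[1]}.png',np.hstack(ims))
E
python3 look.py a1
```

```text
t 2.6 tcp own [-0.1007  0.0497] z 0.1603 F [ 0.3 -0.2  0.2]
top crop origin 272 142
side crop origin 255 132
```

View pics/a1.png

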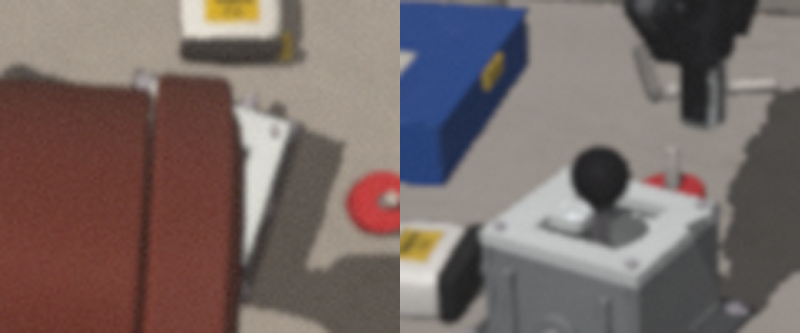

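Arm hides the top view; side view shows the fingers behind the knob (knob at crop (600,177)), clear.

>>> {"api": "apply_moves", "payload": {"increments": [[0, 0, 0.35, 0], [0, 0, 0.35, 0], [0, -0.04, 0, 0], [-0.3, 0, 0, 0], [-0.3, 0, 0, 0]]}}

```text
time: 3.2
tool_pos: [0.5348, 0.0838, 0.1275]
orientation: [[-0.948, 0.318, 0.002], [0.318, 0.948, -0.0], [-0.002, 0.001, -1.0]]
ft_force: [0.7, -0.8, 0.6]
gripper_width: 0.002
grip_force: 0.0
```

>>> {"api": "apply_moves", "payload": {"increments": [[-0.15, 0, 0, 0], [-0.15, 0, 0, 0], [-0.15, 0, 0, 0], [-0.1, 0, 0, 0], [0, 0, 0, 0]]}}

```text
time: 3.7
tool_pos: [0.5604, 0.0749, 0.1258]
orientation: [[-0.948, 0.318, -0.0], [0.318, 0.948, 0.0], [0.0, 0.0, -1.0]]
ft_force: [-0.7, -0.4, -0.8]
gripper_width: -0.002
grip_force: 0.0
```

```bash
cat >> h.py <<'E'
def side_knob(C,yaw,guess):
    im=viewer.get_image('side');u,v=proj('side',guess).astype(int);g=cv2.resize(im[v-25:v+25,u-25:u+25].max(2),None,fx=8,fy=8,interpolation=cv2.INTER_CUBIC)
    cs=cv2.HoughCircles(cv2.GaussianBlur(g,(9,9),2),cv2.HOUGH_GRADIENT,1.5,30,param1=60,param2=15,minRadius=55,maxRadius=85)
    out=[]
    for x,y,r in (cs[0][:3] if cs is not None else []):
        o,d=ray('side',u-25+(x+.5)/8-.5,v-25+(y+.5)/8-.5);q=np.r_[C,.03]-o;b=q@d;disc=.125**2-(q@q-b*b)
        p=o+d*(b-np.sqrt(max(disc,0)));D,a,f=knob_lever(p,C,yaw);out.append((D.round(4),round(a,3),round(f,3),round(p[2],4),r))
    return out
E
cat > k.py <<'E'
import sys
from h import *
C=np.array([.585,.017]);yaw=-.323
gx,gy=map(float,sys.argv[1:3]);R=np.array([[np.cos(yaw),-np.sin(yaw)],[np.sin(yaw),np.cos(yaw)]])
for o in side_knob(C,yaw,np.r_[C+R@[gx,gy],.03+np.sqrt(.125**2-gx*gx-gy*gy)]):print('knob',*o)
E
python3 look.py a2; python3 k.py -0.02 .045
```

```text
t 3.7 tcp own [-0.0417  0.0471] z 0.1258 F [-0.7 -0.4 -0.8]
top crop origin 272 142
side crop origin 255 132
knob [-0.0271  0.0441] -0.37 -0.219 0.1438 70.3
knob [0.0074 0.0201] -0.161 0.059 0.1532 82.45
knob [-0.0241  0.0762] -0.67 -0.194 0.1261 68.05
```

View pics/a2.png

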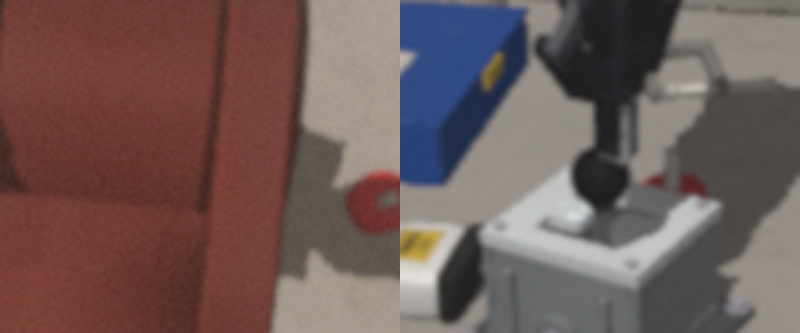

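Run:
```python
from h import *
p=robot.sense()['tool_pos']
f=lambda q:((proj('side',q)-[255,132])*3.333).round()+[400,0]
print('tcp',f(p));R=robot.sense()['orientation']
for dx in(-.011,.011):
  for dy in(-.0145,.0145): print(dx,dy,f(p+R@[dx,dy,0]),f(p+R@[dx,dy,-.03]))
im=viewer.get_image('side')[132:202,300:380,::-1]
im=cv2.convertScaleAbs(im,alpha=2.2,beta=0)
cv2.imwrite('pics/a3.png',cv2.resize(im,(640,560),interpolation=cv2.INTER_CUBIC))
c=viewer.camera_info('wrist');print(np.round(c['T'],3).tolist())
```

```text
tcp [619. 209.]
-0.011 -0.0145 [616. 194.] [615. 149.]
-0.011 0.0145 [590. 215.] [588. 169.]
0.011 -0.0145 [648. 203.] [647. 157.]
0.011 0.0145 [622. 223.] [621. 177.]
[[0.318, 0.91, 0.266, 0.493], [0.948, -0.305, -0.088, 0.098], [0.001, 0.281, -0.96, 0.303], [0.0, 0.0, 0.0, 1.0]]
```

View pics/a3.png

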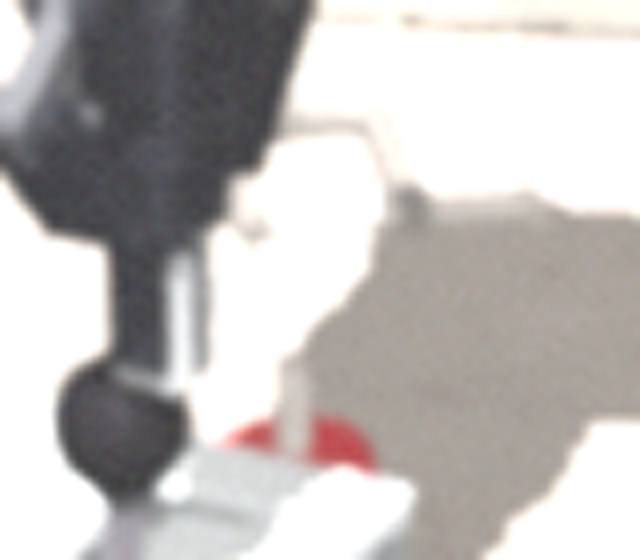

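Run:
```python
from h import *
f=lambda q:((proj('side',q)-[255,132])*3.333).round()+[400,0]
R=np.array(robot.sense()['orientation']);p=np.array([.5052,.0961,.1603])
print('a1 tcp',f(p),'20 up',f(p+[0,0,.02]),'knob',f([.5729,.0681,.143]))
for dx in(-.011,.011):
  for dy in(-.0145,.0145): print(f(p+R@[dx,dy,0]))
print(robot.sense()['gripper_width'])
w=viewer.get_image('wrist');c=viewer.camera_info('wrist');T=robot.sense()['tool_pos']
print('wrist tcp',proj('wrist',T),'knob',proj('wrist',np.array([.5729,.0681,.143])))
cv2.imwrite('pics/w1.png',w[:,:,::-1])
```

```text
a1 tcp [704. 181.] 20 up [704. 148.] knob [599. 175.]
[700. 166.]
[674. 187.]
[734. 175.]
[709. 196.]
-0.005128651938918754
wrist tcp [317.82801761 228.34549676] knob [313.36454694 262.08777465]
```

View pics/w1.png

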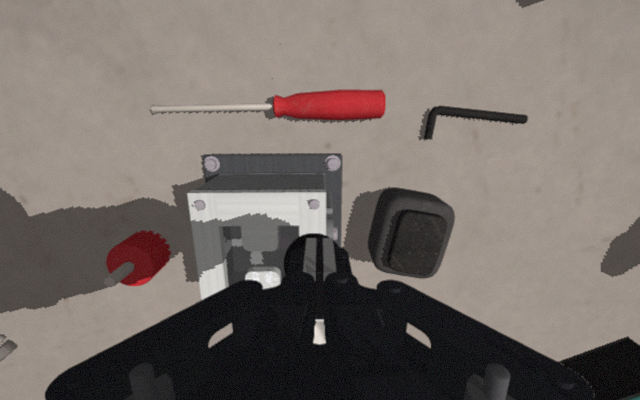

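Wrist view: knob shows around the fingertips at about (315,240–270), tip edge near (319,238), so the tips sit above the knob rather than behind it. I'll locate the actual tip.

Run:
```python
from h import *
s=robot.sense();T=s['tool_pos'];R=np.array(s['orientation'])
p=tri([ray('side',322.5,179.7),ray('wrist',319,238)]);print('tip tri',p,'in tool',R.T@(p-T),proj('side',p),proj('wrist',p))
for z in (0,-.01,-.02,-.03,-.04):
    for x in(0,.011): 
        q=T+R@[x,0,z];print(z,x,'wrist',proj('wrist',q).round(),'side',proj('side',q).round())
```

```text
tip tri [0.55358611 0.07851027 0.16000577] in tool [ 0.00698463  0.00111874 -0.03415216] [323.09778265 179.96340963] [319.77229364 240.29897976]
0 0 wrist [318. 228.] side [321. 195.]
0 0.011 wrist [318. 212.] side [326. 196.]
-0.01 0 wrist [318. 235.] side [321. 190.]
-0.01 0.011 wrist [318. 217.] side [325. 191.]
-0.02 0 wrist [318. 241.] side [320. 185.]
-0.02 0.011 wrist [318. 223.] side [325. 187.]
-0.03 0 wrist [318. 249.] side [320. 181.]
-0.03 0.011 wrist [318. 230.] side [325. 182.]
-0.04 0 wrist [318. 258.] side [320. 176.]
-0.04 0.011 wrist [318. 238.] side [325. 177.]
```

>>> {"api": "apply_moves", "payload": {"increments": [[0.4, 0, 0, 0], [0.4, 0, 0, 0], [0, 0, 0.3, 0], [0, 0, 0.22, 0], [0, 0, 0, 0]]}}

```text
time: 4.45
tool_pos: [0.5212, 0.0878, 0.0975]
orientation: [[-0.948, 0.318, -0.003], [0.318, 0.948, 0.0], [0.003, -0.001, -1.0]]
ft_force: [-0.6, 0.5, -0.8]
gripper_width: -0.002
grip_force: 0.0
```

>>> {"api": "apply_moves", "payload": {"increments": [[-0.2, 0, 0, 0], [-0.2, 0, 0, 0], [-0.08, 0, 0, 0], [-0.08, 0, 0, 0], [0, 0, 0, 0]]}}

```text
time: 4.95
tool_pos: [0.5492, 0.0787, 0.0998]
orientation: [[-0.948, 0.318, -0.0], [0.318, 0.948, 0.0], [0.0, 0.0, -1.0]]
ft_force: [0.2, 0.8, 0.6]
gripper_width: 0.001
grip_force: 0.0
```

```bash
python3 look.py; python3 k.py -0.02 .045
python3 - <<'E'
from h import *
im=viewer.get_image('side')[132:207,290:390,::-1]
cv2.imwrite('pics/a4.png',cv2.resize(cv2.convertScaleAbs(im,alpha=2.2),(800,600),interpolation=cv2.INTER_CUBIC))
E
```

```text
t 4.95 tcp own [-0.0535  0.0471] z 0.0998 F [0.2 0.8 0.6]
knob [-0.0235  0.0452] -0.377 -0.189 0.1442 67.6
knob [-0.0369  0.0644] -0.57 -0.3 0.1306 71.35
```

View pics/a4.png

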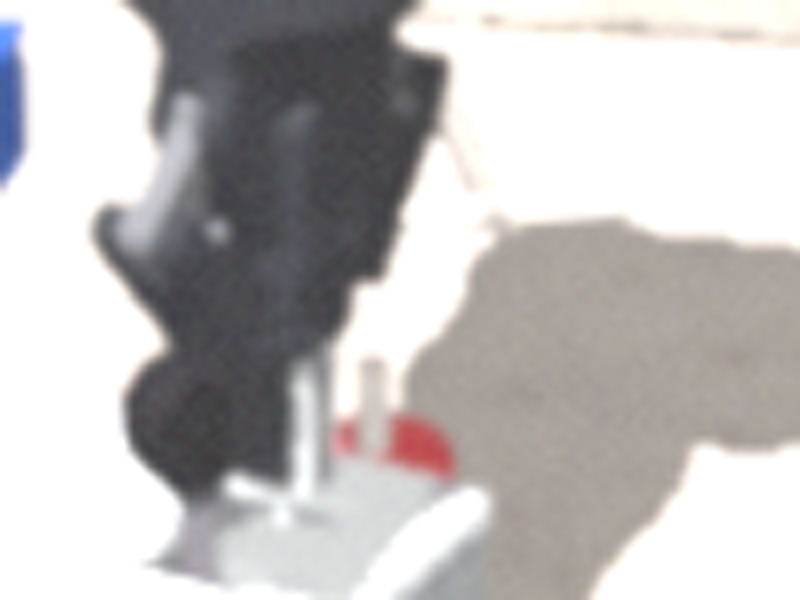

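Side view: knob centre at (185,420) and the fingertip directly behind it (tip bottom at about (315,490)). Contact is made; the knob has moved slightly.

>>> {"api": "apply_moves", "payload": {"increments": [[-0.1, 0, 0, 0], [-0.1, 0, 0, 0], [-0.1, 0, 0, 0], [-0.08, 0, 0, 0], [0, 0, 0, 0]]}}

```text
time: 5.55
tool_pos: [0.5673, 0.0726, 0.0997]
orientation: [[-0.948, 0.318, 0.0], [0.318, 0.948, 0.0], [-0.0, 0.0, -1.0]]
ft_force: [-0.2, 0.0, 0.9]
gripper_width: 0.002
grip_force: 0.1
```

```bash
python3 look.py; python3 k.py -0.005 .045
```

```text
t 5.55 tcp own [-0.0345  0.0471] z 0.0997 F [-0.2  0.   0.9]
knob [-0.0066  0.0456] -0.374 -0.053 0.1462 72.55
knob [0.0449 0.0205] -0.177 0.367 0.1449 65.2
knob [-0.0073  0.0764] -0.659 -0.058 0.1286 62.5
```

>>> {"api": "apply_moves", "payload": {"increments": [[-0.08, 0, 0, 0], [0, 0, 0, 0], [0.3, 0, 0, 0], [0.3, 0, 0, 0], [0, 0.2, -0.15, 0]]}}

```text
time: 6.1
tool_pos: [0.5434, 0.0907, 0.1065]
orientation: [[-0.948, 0.319, -0.002], [0.319, 0.948, 0.0], [0.002, -0.001, -1.0]]
ft_force: [-0.9, 0.0, 0.8]
gripper_width: 0.001
grip_force: 0.0
```

>>> {"api": "apply_moves", "payload": {"increments": [[0, 0.5, 0, 0], [0, 0.5, 0, 0], [-0.4, 0, 0, 0], [-0.4, 0, 0, 0], [-0.35, 0, 0, 0]]}}

```text
time: 6.6
tool_pos: [0.6174, 0.1201, 0.1078]
orientation: [[-0.948, 0.318, 0.001], [0.318, 0.948, 0.0], [-0.001, 0.0, -1.0]]
ft_force: [-0.1, -0.4, -0.1]
gripper_width: -0.001
grip_force: 0.0
```

>>> {"api": "apply_moves", "payload": {"increments": [[0, 0, 0, 0], [0, -0.2, 0, 0], [0, -0.1, 0, 0], [0, 0, 0, 0], [0, 0, 0, 0]]}}

```text
time: 7.1
tool_pos: [0.6106, 0.1054, 0.1077]
orientation: [[-0.948, 0.318, 0.0], [0.318, 0.948, 0.0], [-0.0, 0.0, -1.0]]
ft_force: [0.0, -0.1, -0.1]
gripper_width: -0.002
grip_force: 0.0
```

```bash
python3 look.py; python3 k.py -0.003 .045;python3 - <<'E'
from h import *
im=viewer.get_image('side')[132:207,280:380,::-1]
cv2.imwrite('pics/a5.png',cv2.resize(cv2.convertScaleAbs(im,alpha=2.2),(800,600),interpolation=cv2.INTER_CUBIC))
E
```

```text
t 7.1 tcp own [-0.0038  0.092 ] z 0.1077 F [ 0.  -0.1 -0.1]
knob [-0.0019  0.0466] -0.382 -0.016 0.146 71.5
knob [-0.0624  0.0631] -0.621 -0.522 0.1181 74.8
knob [-0.0338  0.0594] -0.516 -0.273 0.1347 59.65
```

View pics/a5.png

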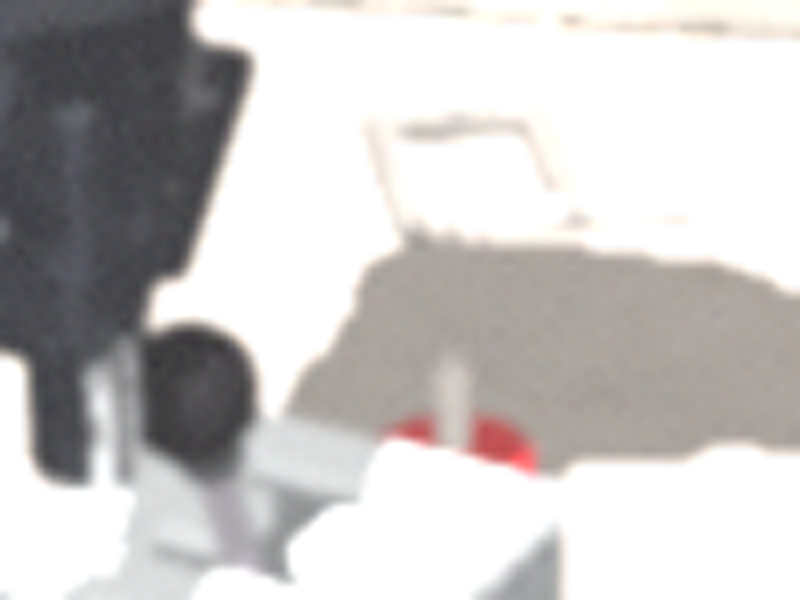

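Side view: knob (195,395) still in line with the cross slot; finger left of it with the tip at (75,485), below the knob's equator.

>>> {"api": "apply_moves", "payload": {"increments": [[0, -0.18, 0, 0], [0, -0.18, 0, 0], [0, -0.18, 0, 0], [0, -0.18, 0, 0], [0, 0, 0, 0]]}}

```text
time: 7.7
tool_pos: [0.5992, 0.07, 0.1075]
orientation: [[-0.948, 0.319, 0.0], [0.319, 0.948, -0.0], [-0.0, -0.0, -1.0]]
ft_force: [0.2, 0.5, 0.1]
gripper_width: 0.003
grip_force: 0.0
```

```bash
python3 look.py; python3 k.py -0.003 .025
```

```text
t 7.7 tcp own [-0.0034  0.0548] z 0.1075 F [0.2 0.5 0.1]
knob [-0.0029  0.0233] -0.187 -0.023 0.1528 62.05
knob [-0.0409  0.0227] -0.193 -0.333 0.1459 62.95
```

>>> {"api": "apply_moves", "payload": {"increments": [[0, -0.2, 0, 0], [0, -0.2, 0, 0], [0, -0.2, 0, 0], [0, -0.2, 0, 0], [0, -0.1, 0, 0]]}}

```text
time: 8.25
tool_pos: [0.5848, 0.0275, 0.1073]
orientation: [[-0.948, 0.319, -0.0], [0.319, 0.948, -0.0], [0.0, -0.0, -1.0]]
ft_force: [0.2, 1.0, -0.4]
gripper_width: -0.004
grip_force: 0.5
```

>>> {"api": "apply_moves", "payload": {"increments": [[0, -0.15, 0, 0], [0, -0.15, 0, 0], [0, -0.12, 0, 0], [0, -0.05, 0, 0], [0, 0, 0, 0]]}}

```text
time: 8.75
tool_pos: [0.5776, 0.006, 0.1073]
orientation: [[-0.948, 0.319, 0.0], [0.319, 0.948, -0.0], [-0.0, -0.0, -1.0]]
ft_force: [0.1, 0.5, 0.1]
gripper_width: 0.002
grip_force: 0.0
```

```bash
python3 look.py; python3 k.py -0.003 -.044
```

```text
t 8.75 tcp own [-0.0036 -0.0128] z 0.1073 F [0.1 0.5 0.1]
```

>>> {"api": "apply_moves", "payload": {"increments": [[0, -0.03, 0, 0], [0, -0.02, 0, 0], [0, 0, 0, 0], [0, 0, 0, 0], [0, 0.2, 0, 0]]}}

```text
time: 9.3
tool_pos: [0.58, 0.0131, 0.1074]
orientation: [[-0.948, 0.319, 0.0], [0.319, 0.948, -0.0], [-0.0, -0.0, -1.0]]
ft_force: [-0.2, -0.1, 0.5]
gripper_width: 0.001
grip_force: 0.0
```

>>> {"api": "apply_moves", "payload": {"increments": [[0, 0.2, 0, 0], [0.4, 0, 0, 0], [0.4, 0, 0, 0], [0.5, 0, 0, 0], [0, 0, 0, 0]]}}

```text
time: 9.8
tool_pos: [0.5198, 0.0454, 0.1073]
orientation: [[-0.949, 0.317, -0.001], [0.317, 0.949, 0.0], [0.001, 0.0, -1.0]]
ft_force: [0.5, -0.3, -0.1]
gripper_width: 0.002
grip_force: 0.0
```

```bash
python3 look.py; python3 k.py -0.003 -.044
```

```text
t 9.8 tcp own [-0.0708  0.0062] z 0.1073 F [ 0.5 -0.3 -0.1]
knob [-0.0025 -0.0424] 0.346 -0.02 0.1476 65.95
```

>>> {"api": "apply_moves", "payload": {"increments": [[0, -0.4, 0, 0], [0, -0.4, 0, 0], [0, -0.2, 0.15, 0], [-0.3, 0, 0, 0], [-0.3, 0, 0, 0]]}}

```text
time: 10.35
tool_pos: [0.5348, -0.0135, 0.0992]
orientation: [[-0.948, 0.319, 0.0], [0.319, 0.948, 0.0], [0.0, 0.0, -1.0]]
ft_force: [-0.7, -0.8, 0.0]
gripper_width: -0.001
grip_force: 0.0
```

>>> {"api": "apply_moves", "payload": {"increments": [[-0.2, 0, 0, 0], [-0.15, 0, 0, 0], [-0.15, 0, 0, 0], [-0.1, 0, 0, 0], [0, 0, 0, 0]]}}

```text
time: 10.85
tool_pos: [0.563, -0.0228, 0.0996]
orientation: [[-0.948, 0.318, 0.0], [0.318, 0.948, 0.0], [-0.0, 0.0, -1.0]]
ft_force: [-0.1, 1.3, -0.0]
gripper_width: -0.001
grip_force: 0.0
```

```bash
python3 look.py; python3 k.py 0.02 -.045
```

```text
t 10.85 tcp own [-0.0082 -0.0448] z 0.0996 F [-0.1  1.3 -0. ]
knob [ 0.0158 -0.0346] 0.283 0.126 0.1491 64.15
```

>>> {"api": "apply_moves", "payload": {"increments": [[-0.1, 0, 0, 0], [-0.1, 0, 0, 0], [-0.1, 0, 0, 0], [-0.1, 0, 0, 0], [0, 0, 0, 0]]}}

```text
time: 11.4
tool_pos: [0.5821, -0.0294, 0.0997]
orientation: [[-0.948, 0.318, 0.0], [0.318, 0.948, 0.0], [-0.0, 0.0, -1.0]]
ft_force: [0.3, -0.3, 0.4]
gripper_width: 0.001
grip_force: 0.0
```

```bash
python3 look.py; python3 k.py 0.04 -.045
```

```text
t 11.4 tcp own [ 0.012  -0.0449] z 0.0997 F [ 0.3 -0.3  0.4]
knob [ 0.0333 -0.0284] 0.238 0.269 0.1471 63.4
knob [ 0.0683 -0.0266] 0.257 0.578 0.174 80.8
```

>>> {"api": "apply_moves", "payload": {"increments": [[-0.05, 0, 0, 0], [-0.03, 0, 0, 0], [-0.02, 0, 0, 0], [0, 0, 0, 0], [0, 0, 0, 0]]}}

```text
time: 11.95
tool_pos: [0.5863, -0.0308, 0.0998]
orientation: [[-0.948, 0.318, 0.0], [0.318, 0.948, 0.0], [-0.0, 0.0, -1.0]]
ft_force: [-0.6, 0.9, -1.1]
gripper_width: -0.0
grip_force: 0.4
```

>>> {"api": "apply_moves", "payload": {"increments": [[-0.02, 0, 0, 0], [-0.02, 0, 0, 0], [0, 0, 0, 0], [0, 0, 0, 0], [0, 0, 0, 0]]}}

```text
time: 12.45
tool_pos: [0.5882, -0.0314, 0.0998]
orientation: [[-0.948, 0.318, 0.0], [0.318, 0.948, 0.0], [-0.0, 0.0, -1.0]]
ft_force: [0.0, 0.2, -0.3]
gripper_width: -0.0
grip_force: 0.4
```

>>> {"api": "apply_moves", "payload": {"increments": [[-0.02, 0, 0, 0], [-0.02, 0, 0, 0], [0, 0, 0, 0], [0, 0, 0, 0], [0, 0, 0, 0]]}}

```text
time: 12.95
tool_pos: [0.5897, -0.0318, 0.0996]
orientation: [[-0.948, 0.318, -0.001], [0.318, 0.948, 0.0], [0.001, 0.0, -1.0]]
ft_force: [-3.4, 2.4, -1.1]
gripper_width: 0.002
grip_force: 2.4
```

```bash
python3 look.py; python3 k.py 0.046 -.045;python3 - <<'E'
from h import *
# extent of dark/near-black neutral pixels in side crop, text view
im=viewer.get_image('side');u,v=proj('side',[.614,-.04,.14]).astype(int);print(u,v)
g=im[v-22:v+22,u-24:u+24].max(2)
for r in g[::2]:print(''.join(' .:-=+*#%@'[9-min(9,int(x)//14)] for x in r))
E
```

```text
t 12.95 tcp own [ 0.02   -0.0448] z 0.0996 F [-3.4  2.4 -1.1]
knob [ 0.0358 -0.0224] 0.189 0.291 0.1476 60.4
knob [ 0.0723 -0.0234] 0.231 0.616 0.1735 79.45
knob [ 0.0442 -0.0481] 0.424 0.362 0.1867 74.5
308 161
     .-=-.  .=*******############**###########+:
   .:-===:    -+*#**############****#########+- 
  .-=====:     .=*###############**#######*+=-. 
.:-======:       :+######################+-:..  
-========:        .=*###################*+-...::
.:+======:         .-+*################*+-:...::
:=+=====-:             .::=+*######***+-...:..  
-++====-.                  .=#####*+===-. .:....
++====:             .::::. .=#####+-:-=-.  .:.::
====-:           :=**####***######*-:-=-.   .::-
===-           .=*################*=:-=-.   .:::
=-:           .=*#################+-:-=-.    .:-
-:            :+#################*+-:-=-.      .
.             .=#############*****+-::=:      .:
               :+###########*=:::::....      :-=
                .-+#######*+:              .-===
                   :=++====-.             :=====
                    :=======:             .::-==
                    .:--::::                 .-=
                                            :===
                                           .-===
                                           :-===
```

>>> {"api": "apply_moves", "payload": {"increments": [[-0.02, 0, 0, 0], [0, 0, 0, 0], [0, 0, 0, 0], [0, 0, 0, 0], [0, 0, 0, 0]]}}

```text
time: 13.55
tool_pos: [0.5904, -0.032, 0.0995]
orientation: [[-0.948, 0.318, -0.001], [0.318, 0.948, 0.001], [0.001, 0.0, -1.0]]
ft_force: [-5.5, 1.9, -1.0]
gripper_width: 0.0
grip_force: 3.3
```

>>> {"api": "apply_moves", "payload": {"increments": [[0.2, 0, 0, 0], [0.5, 0, 0, 0], [0.5, 0, 0, 0], [0.4, 0, -0.3, 0], [0, 0, 0, 0]]}}

```text
time: 14.05
tool_pos: [0.5156, -0.0068, 0.1172]
orientation: [[-0.948, 0.318, 0.004], [0.318, 0.948, -0.001], [-0.004, 0.0, -1.0]]
ft_force: [0.1, 0.1, -0.3]
gripper_width: 0.0
grip_force: 0.0
```

```bash
python3 look.py; python3 k.py 0.044 -.045
```

```text
t 14.05 tcp own [-0.0583 -0.0446] z 0.1172 F [ 0.1  0.1 -0.3]
knob [ 0.0358 -0.0224] 0.189 0.291 0.1476 62.8
```

Side-only ray is grazing the knob's sphere there; take the hand away and use the top view as well.

>>> {"api": "apply_moves", "payload": {"increments": [[0.3, 0, -0.5, 0], [0, 0, -0.6, 0], [0, 0, -0.6, 0], [0.4, 0.4, 0, 0], [0.5, 0.5, 0, 0]]}}

```text
time: 14.6
tool_pos: [0.4744, 0.0541, 0.2006]
orientation: [[-0.947, 0.321, 0.003], [0.321, 0.947, -0.001], [-0.003, 0.0, -1.0]]
ft_force: [0.9, 0.4, -0.6]
gripper_width: 0.001
grip_force: 0.0
```

>>> {"api": "apply_moves", "payload": {"increments": [[0.3, 0.6, 0, 0], [0.3, 0.6, 0, 0], [0.3, 0.6, 0, 0], [0.3, 0.6, 0, 0], [0.3, 0.6, 0, 0]]}}

```text
time: 15.1
tool_pos: [0.4503, 0.2223, 0.1997]
orientation: [[-0.948, 0.319, 0.002], [0.319, 0.948, 0.0], [-0.002, 0.001, -1.0]]
ft_force: [0.2, -1.0, -0.5]
gripper_width: -0.001
grip_force: 0.0
```

>>> {"api": "apply_moves", "payload": {"increments": [[0.3, 0.6, 0, 0], [0.3, 0.6, 0, 0], [0.3, 0.5, 0, 0], [0, 0, 0, 0], [0, 0, 0, 0]]}}

```text
time: 15.6
tool_pos: [0.4343, 0.3162, 0.1995]
orientation: [[-0.948, 0.317, 0.001], [0.317, 0.948, -0.0], [-0.001, 0.0, -1.0]]
ft_force: [0.9, -0.4, -0.6]
gripper_width: -0.003
grip_force: 0.0
```

```bash
cat > fin.py <<'E'
from h import *
C=np.array([.585,.017]);yaw=-.323
R=np.array([[np.cos(yaw),-np.sin(yaw)],[np.sin(yaw),np.cos(yaw)]])
e=np.r_[C+R@[.0464,-.0441],.1375];rs=[]
for n,rr in(('top',(24,60)),('side',(55,85))):
    im=viewer.get_image(n);u,v=proj(n,e).round().astype(int);g=cv2.resize(im[v-20:v+20,u-20:u+20].max(2),None,fx=8,fy=8,interpolation=cv2.INTER_CUBIC)
    m=cv2.morphologyEx((g<52).astype(np.uint8),cv2.MORPH_OPEN,np.ones((25,25)))
    k,l,st,ce=cv2.connectedComponentsWithStats(m);i=1+np.argmax(st[1:,4]);x,y=ce[i];px=(u-20+(x+.5)/8-.5,v-20+(y+.5)/8-.5)
    print(n,'expected',proj(n,e).round(1),'found',np.round(px,1),'box',(st[i]/8).round(1));rs.append(ray(n,*px))
K=tri(rs);print(K,knob_lever(K,C,yaw))
E
python3 look.py;python3 fin.py
```

```text
t 15.6 tcp own [-0.2379  0.2359] z 0.1995 F [ 0.9 -0.4 -0.6]Traceback (most recent call last):
  File "fin.py", line 8, in <module>
    k,l,st,ce=cv2.connectedComponentsWithStats(m);i=1+np.argmax(st[1:,4]);x,y=ce[i];px=(u-20+(x+.5)/8-.5,v-20+(y+.5)/8-.5)
                                                      ~~~~~~~~~^^^^^^^^^^
    return _wrapfunc(a, 'argmax', axis=axis, out=out, **kwds)
    return bound(*args, **kwds)
ValueError: attempt to get argmax of an empty sequence
```

Run:
```python
from h import *
for n in('top','side'):
    im=viewer.get_image(n);u,v=proj(n,[.615,-.04,.138]).astype(int);print(n,u,v)
    for r in im[v-20:v+20,u-30:u+25].max(2)[::(1 if n=='top' else 2)]:print(''.join(' .:-=+*#%@'[9-min(9,int(x)//16)] for x in r))
```

```text
top 357 178
+**+*+********+********+****+=---===:.                 
=+++*+**+****+*************+=-----=-:.                 
:--======+++++*++++++++++++===-----:.                  
.::::::::---=-==----=-----------::...                  
  ..........:.:.::....:..:.......                      
                                                       
                                                       
     ..                                                
..  ...                                                
..  ...      .                                         
    .:..   .::.                                        
     ......:--:.                                       
       ...:-=-:.      .   ....:..                      
          .:--:..    ....::--=--::.                    
             .....   ...:-==++++=-:.                   
                ..  .:::=++*****++=:.                  
                     :-=++********+=:.                 
                     .-+***********+-.                 
                      -+************=:.                
                      -+
[... 1565 characters left out ...]
+++=-:          .:-++**+=-:.              .:::.
+++=-+++++=-.         .-+*########*=:.            .::::
+++++++++=:          .-*############+-.            .:--
+++++++=-.           :+#############*=.             .::
+++++==-.            :+#############*=:                
++++=-:.             .=*############+-.                
+++=-.                .-+##########+:.                 
++=-.                   .-+*******=:                   
==:.                      .-=====+=:                   
-.                        .:=+=====:                   
                            .:::...                    
                                  .                    
                                  ..
```

Run:
```python
from h import *
K=tri([ray('top',355.8,178.5),ray('side',305.7,163)]);print(K,knob_lever(K,[.585,.017],-.323))
im=viewer.get_image('top');b=cv2.imread('pics/top0.png')[:,:,::-1]
d=cv2.absdiff(im,b).max(2);d=cv2.medianBlur((d>40).astype(np.uint8),5)
k,l,st,ce=cv2.connectedComponentsWithStats(d);print(st[1:].tolist())
```

```text
[ 0.6169838  -0.03517871  0.13836418] (array([ 0.04689203, -0.03932835]), np.float64(0.3462941949062838), np.float64(0.38454372321335917))
[[347, 172, 17, 16, 170], [376, 183, 14, 9, 97], [304, 189, 14, 18, 194], [319, 196, 17, 13, 133], [0, 225, 200, 175, 22312], [272, 239, 171, 104, 7784], [0, 351, 5, 6, 23], [273, 369, 84, 31, 1913], [388, 369, 11, 24, 190], [376, 394, 11, 6, 31]]
```

```bash
python3 -c "
from bench import robot
print(robot.hand_in())"
```

```text
the job is handed in; nothing more can be done
None
```

The selector is in third: the knob measures 0.38 rad forward and about 0.35 rad right, against the far end of the slot. It was pushed along the cross slot without gripping, no bystander was touched as far as I could see, and the hand is clear. The job is handed in at about 16 s.

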